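Lay the slide box flat and push it home

ROBOT

A 6-joint arm with a two-finger parallel gripper is mounted at the origin on the work surface. World frame = base frame: x ahead of the robot, y to its left, z up, the work surface at z = 0. Lengths are in m, angles in degrees, forces in N, time in s.
With the tool pointing down it reaches from about 0.4 to 0.925 m from the base axis. Payload 12.5 kg.
Tool frame: the origin (TCP) lies midway between the tips of the shut fingers; the grasp point (between the pads) lies 19 mm behind it; z points along the fingers, y is the line along which they close (so a half turn about z gives the same grasp; the last joint's range is limited). The gripper opens to 95 mm and grips with 3 to 60 N. Pads are 20 mm wide; open, the fingers measure 119 mm over their backs; the gripper's body (75 mm by 180 mm) begins 59 mm behind the grasp point.
Start: joints at [-82.311, 28.126, 89.318, -0, 62.55, -6.05], TCP at [0.148, -0.607, 0.215] pointing down, gripper open.
Joint ranges: [-177.58, 177.58], [-47.91, 125.51], [2.72, 160], [-65.01, 245.01], [3.68, 167.84], [-153.87, 153.87]. Speed limits (degrees/s): [127.2, 127.2, 159.86, 180, 180, 180].

INTERFACE

Orientations are given as [roll, pitch, yaw] about the fixed x, y, z axes, in that order (R = Rz(yaw) Ry(pitch) Rx(roll)).
In Python, from plant import manip, optics, order gives the robot as it stands.
- The arm moves only by the shell command python3 -m handwheel 'ROWS' [FORCE]. ROWS is JSON, a list of rows, each a list of 7 numbers: the finger opening in mm, from 0 to 95.1, then the shift along the tool's x, y, z in mm, then the turn, a rotation vector about the tool's x, y, z in degrees. In form: [[fingers, dx, dy, dz, ax, ay, az], ...]. A call has 1 to 8 rows; each row is the pose to reach, as a shift and turn from the pose commanded when the call began, along the tool's axes at that moment; what a row does not reach only later rows make up. A row lasts 1/12 s, in which the tool goes at most 41.7 mm and 7.16 degrees, less where a joint would pass 70% of its speed; a pose out of reach is approached as far as the arm can. A call with a gripper value outside its range is refused whole. The fingers move at their own pace and stop on an object; FORCE is the grip in N (left out, the last holds). Time passes only in rows, so rows that repeat a pose let the fingers close. It gives the time, the measured TCP pose, the force, the opening and the grip force at its end, in the units of the state.
- manip.state(): the state, without advancing time (a new reading comes with each control period).
- optics.capture(name): name is "side" or "top" or "wrist"; returns a dict with "img" (384x512x3 uint8, red, green, blue), "fx", "fy", "cx", "cy" (pixels), "camera_from_world" (4x4, takes a point from world to camera coordinates). Camera axes: x right, y up, looking along -z (the intrinsics and any distortion apply to the point x, -y, -z); pixel columns grow to the right and rows downward; lengths in m; the calibration is good to about 2 mm. A picture is of the moment at which its call begins. There is no depth.
- order.finish_job(): hands the job in; it is judged then, once.
The state is a dict: "t": time; "joint_pos": joint angles; "joint_vel": joint speeds; "joint_torque": joint torques, N m; "eef_pos": TCP position; "tool_rot": TCP orientation; "ft_force": force on the tool from outside, world axes, zero at the start; "moment": the same for the moment, N m; "gripper_width": finger opening in m; "grip_force": force on a finger pad.
Only numpy, scipy, OpenCV 4.12 (cv2) and the standard library are available. Lean on these libraries where they do the work, as an engineer would, in place of code of your own. Each camera call takes 0.05 s, during which the arm holds its last target. There are 200 camera calls.

TASK

The tall slide box on the tray was left standing on its end, but its fresh slides must lie flat. With the fingertips, tip it over away from you so that it lies on the tray with its lid up and its top end towards the rail, then push it along the tray until that end sits square and flush against the rail. Only push: do not lift the box, leave the short slide box standing where it is, and disturb nothing else.

Things in the scene. Friction and masses are not known exactly. Their poses are not given: they have to be found in the camera images.
- tray: fixed grey tray, 280 (x, from -150 to +130) x 360 (y) x 10 mm, dark rubber on top, turned by up to 0.25 rad; origin at its underside on the bench, z up, x away from the robot towards the rail. The boxes rest on its top, 10 mm above the origin
- rail_face (a point): middle of the near face of the straight steel rail along the tray's far side, at tray-top height (110, 0, 10 mm in the tray). The rail runs along the tray's y, is 14 mm thick and stands 18 mm above the tray top
- tall_box: loose grey plastic slide box, 0.25 to 0.5 kg, 150 mm long, 90 wide, 36 thick, standing on end in the left or right half of the tray, within 0.12 rad of square to it. Origin at the centre of the end it stands on; z along its length (up at the start), y along its width, x through its thickness, away from the robot. The lid is the half towards the robot (-x face, with a blank paper label)
- box_foot_edge (a point): middle of the tall box's far foot edge (18, 0, 0 mm in the box). Pushed near its top along its +x, the box tips about this edge, which stays on the tray, goes over by itself once leaning about 14 degrees, and then lies lid up, 36 mm high, its top end some 30 to 60 mm short of the rail. Sliding it takes up to about 10 N
- box_lid (a point): centre of the tall box's lid face (-18, 0, 75 mm in the box); on top, 46 mm above the bench, once the box lies properly
- box_corner_l (a point): middle of the left edge of the tall box's top end (0, +45, 150 mm in the box)
- box_corner_r (a point): middle of the right edge of the tall box's top end (0, -45, 150 mm in the box)
- short_box: loose grey plastic slide box of the same make, only 95 mm long, 90 mm wide and 36 mm thick, standing on end in the other half of the tray, 190 mm from the tall one centre to centre, give or take 15 mm; to be left standing. Origin at the centre of the end it stands on, z up, x through its thickness
- oil_bottle: small amber dropper bottle with black cap, 24 mm across, 60 mm high, standing on the tray between the lanes of the two boxes, near the rail; loose, leave alone; origin at the centre of its underside
- stain_bottle: amber bottle with white cap, 56 mm across, 120 mm high, right of the tray; loose, leave alone; origin at the centre of its underside
- beaker: white open beaker, 70 mm across, 85 mm high, left of the tray; loose, leave alone; origin at the centre of its underside
- jar: clear jar, 60 mm across, 65 mm high, beyond the tray; loose, leave alone; origin at the centre of its underside
- brush: small brush lying on the bench right of the tray, 160 mm long (origin under its middle); loose, leave alone
- dish: closed flat round dish, 90 mm across, 16 mm high, left of the tray; loose, leave alone; origin at the centre of its underside

How it is judged:
By the outcome, as a careful person would: the job done as asked, in the order asked, and still so for the second after the job is handed in, with the robot touching nothing.
It also fails if it takes over 43 s, if anything falls off the work surface, if the arm or the gripper's body presses on something with over 40 N, if the wrist force passes 120 N, or if a joint passes its speed limit or range.

## Working session

There is one attempt and no reset: what is moved stays moved. The work goes in short steps, Python scripts to look and compute and a shell command to move; the robot and the scene stay as the last step left them, time stands still between calls to the robot, and variables do not carry over. Pictures are saved under pics/ and viewed, at most 10 in all, crops included, and the job is handed in when it is done.

```bash
mkdir -p pics; cat > h.py <<'E'
import numpy as np, cv2
from plant import manip, optics, order
def shot(n,f):
    c=optics.capture(n); cv2.imwrite(f,cv2.cvtColor(c["img"],cv2.COLOR_RGB2BGR)); d={k:v for k,v in c.items() if k!='img'}; np.save(f+'.npy',d,allow_pickle=True); print(n,[k for k in d]); return c
def load(f): return np.load(f+'.npy',allow_pickle=True).item()
def ray(c,u,v):
    M=np.array(c["camera_from_world"]); R,t=M[:3,:3],M[:3,3]
    d=np.array([(u-c["cx"])/c["fx"],-(v-c["cy"])/c["fy"],-1.]); return -R.T@t, R.T@d
def onz(c,u,v,z):
    o,d=ray(c,u,v); return o+d*(z-o[2])/d[2]
def proj(c,p):
    M=np.array(c["camera_from_world"]); q=M[:3,:3]@np.array(p)+M[:3,3]
    return np.array([c["cx"]+c["fx"]*q[0]/-q[2], c["cy"]-c["fy"]*q[1]/-q[2]])
E
python3 - <<'E'
from h import *
a=shot("top","pics/t0.png");b=shot("side","pics/s0.png")
for c in(a,b): print(c['fx'],c['cx'],c['cy'],{k:v for k,v in c.items() if k not in('img','camera_from_world')}, ray(c,256,192))
print(manip.state()['eef_pos'],manip.state()['tool_rot'],manip.state()['t'])
E
```

```text
top ['fx', 'fy', 'cx', 'cy', 'camera_from_world']
side ['fx', 'fy', 'cx', 'cy', 'camera_from_world']
381.3195786896862 253.54013962860188 194.22967822527878 {'fx': 381.3195786896862, 'fy': 381.3195786896862, 'cx': 253.54013962860188, 'cy': 194.22967822527878} (array([0.35940177, 0.03550492, 1.12307331]), array([ 0.22853775, -0.02098729, -0.97334775]))
373.6688842695375 251.6316984406595 191.09975869015597 {'fx': 373.6688842695375, 'fy': 373.6688842695375, 'cx': 251.6316984406595, 'cy': 191.09975869015597} (array([0.46467606, 0.75455995, 0.5676504 ]), array([ 0.11932135, -0.84164849, -0.52681373]))
[ 0.14842145 -0.60690941  0.21413739] [-1.79945641e+02 -5.04060010e-03  1.37373408e+01] 0.1
```

View pics/t0.png

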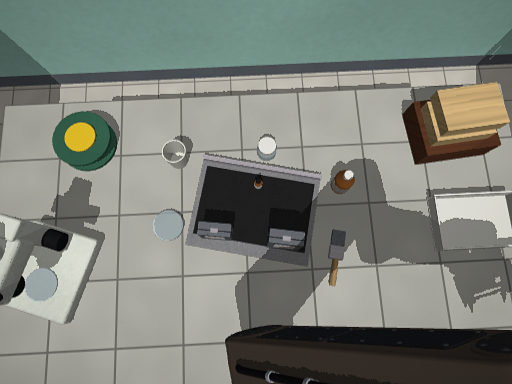

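View pics/s0.png

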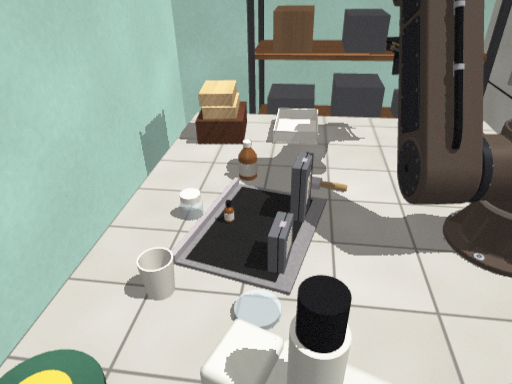

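The top view shows the tray at (187–320, 153–265). The short box is at about (214,232) and the tall box at about (287,240), in the right half. The oil bottle is at (258,183). In the side view the tall box is at about (302,187). I'll zoom in on both.

```bash
python3 - <<'E'
import cv2
a=cv2.imread('pics/t0.png')[150:268,182:326]; cv2.imwrite('pics/t0c.png',cv2.resize(a,None,fx=5,fy=5,interpolation=cv2.INTER_CUBIC))
a=cv2.imread('pics/s0.png')[145:285,175:335]; cv2.imwrite('pics/s0c.png',cv2.resize(cv2.convertScaleAbs(a,alpha=1.3,beta=15),None,fx=4,fy=4,interpolation=cv2.INTER_CUBIC))
E
```

```text
(no output)
```

View pics/t0c.png

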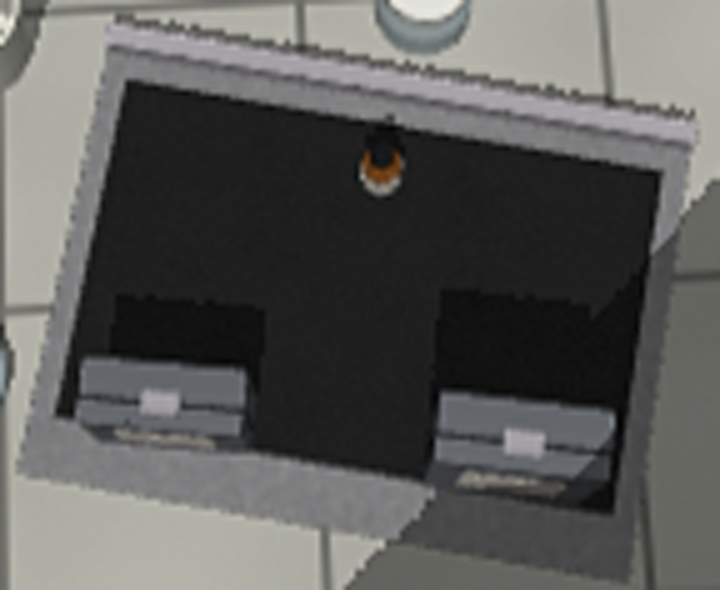

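View pics/s0c.png

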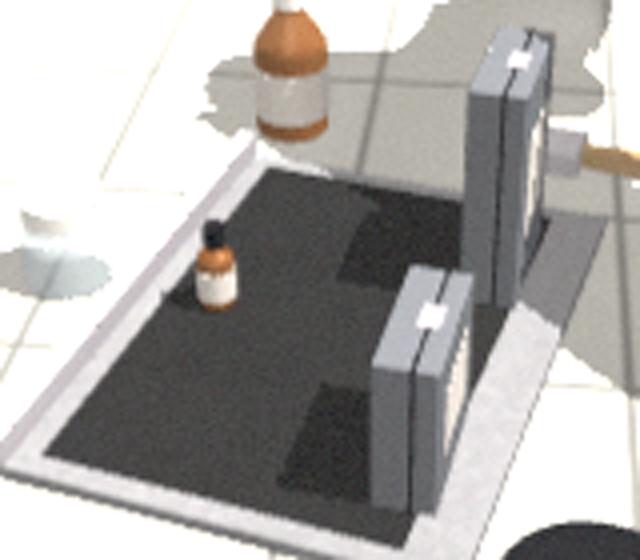

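The top crop shows the tray's near corners at (18,472) and (628,580), and the rail top's near edge running from (108,45) to (692,141). The tall box top is (440,392), (614,410), (609,480), (434,460). The short box top is (82,357), (247,370), (243,437), (75,422). The oil bottle is at about (380,175).

```bash
cat > fit.py <<'E'
from h import *
c=load('pics/t0.png'); s=load('pics/s0.png')
P=lambda X,Y,z: onz(c,182+(X+.5)/5-.5,150+(Y+.5)/5-.5,z)
S=lambda X,Y,z: onz(s,175+(X+.5)/4-.5,145+(Y+.5)/4-.5,z)
def show(n,L):
    L=np.array(L); print(n,(L*1000).round(0).tolist(), 'sides',(np.linalg.norm(np.diff(np.vstack([L,L[:1]]),axis=0),axis=1)*1000).round(0),'c',(L.mean(0)*1000).round(0))
    d=L[0]-L[1]; print('  yaw of x axis deg',np.degrees(np.arctan2(d[1],d[0]))-90)
E
python3 - <<'E'
from fit import *
show('nearedge',[P(18,472,.01),P(628,580,.01)])
show('railtopnear',[P(108,45,.028),P(692,141,.028)])
show('tallT',[P(440,392,.16),P(614,410,.16),P(609,480,.16),P(434,460,.16)])
show('tallS',[S(470,92,.16),S(507,28,.16),S(552,35,.16),S(516,98,.16)])
show('shortT',[P(82,357,.105),P(247,370,.105),P(243,437,.105),P(75,422,.105)])
show('shortS',[S(374,366,.105),S(413,266,.105),S(472,273,.105),S(438,378,.105)])
show('tallfootS',[S(465,295,.01),S(512,303,.01)])
show('oil',[P(380,185,.01),S(215,300,.01)])
show('stain',[S(292,130,0),S(292,130,0)])
E
```

```text
nearedge [[476.0, 225.0, 10.0], [396.0, -124.0, 10.0]] sides [358. 358.] c [436.  51.  10.]
  yaw of x axis deg -12.933795069378235
railtopnear [[728.0, 165.0, 28.0], [650.0, -181.0, 28.0]] sides [354. 354.] c [689.  -8.  28.]
  yaw of x axis deg -12.695955126949713
tallT [[490.0, -15.0, 160.0], [476.0, -102.0, 160.0], [441.0, -97.0, 160.0], [456.0, -10.0, 160.0]] sides [89. 36. 88. 35.] c [466. -56. 160.]
  yaw of x axis deg -8.933278700952982
tallS [[488.0, -12.0, 160.0], [470.0, -99.0, 160.0], [442.0, -92.0, 160.0], [462.0, -7.0, 160.0]] sides [89. 29. 87. 27.] c [466. -52. 160.]
  yaw of x axis deg -12.01275204833297
shortT [[526.0, 174.0, 105.0], [515.0, 85.0, 105.0], [479.0, 89.0, 105.0], [491.0, 178.0, 105.0]] sides [89. 36. 90. 35.] c [503. 132. 105.]
  yaw of x axis deg -7.52514056926816
shortS [[524.0, 176.0, 105.0], [512.0, 88.0, 105.0], [480.0, 91.0, 105.0], [492.0, 182.0, 105.0]] sides [89. 32. 92. 32.] c [502. 134. 105.]
  yaw of x axis deg -7.657854365249435
tallfootS [[486.0, -20.0, 10.0], [457.0, -15.0, 10.0]] sides [30. 30.] c [471. -18.  10.]
  yaw of x axis deg -99.82005008371723
oil [[637.0, 6.0, 10.0], [643.0, 3.0, 10.0]] sides [6. 6.] c [640.   5.  10.]
  yaw of x axis deg 67.16248388029908
stain [[630.0, -236.0, 0.0], [630.0, -236.0, 0.0]] sides [0. 0.] c [ 630. -236.    0.]
  yaw of x axis deg -90.0
```

The fit agrees with the known sizes:
- **Tray:** yaw about -12.8°, rail face at about (689, -7).
- **Tall box:** foot at about (466, -55), yaw about -10°.
- **Short box:** on the left.

Next I work out the approach in tool axes.

```bash
cat > go.py <<'E'
import sys; from h import *
from scipy.spatial.transform import Rotation as R
# args: quads x y z yaw (mm, deg); prints shift/turn in tool axes of current pose
s=manip.state(); r0=R.from_euler('xyz',s['tool_rot'],degrees=True); p=np.array(s['eef_pos'])
print('t',round(s['t'],2),'p',(p*1000).round(1),'rot',np.round(s['tool_rot'],1),'F',np.round(s['ft_force'],1),'M',np.round(s['moment'],2))
a=list(map(float,sys.argv[1:]))
for i in range(0,len(a),4):
    r=R.from_euler('xyz',[180,0,a[i+3]],degrees=True)
    print((r0.inv().apply(np.array(a[i:i+3])-p*1000)).round(1),(r0.inv()*r).as_rotvec(degrees=True).round(2))
E
python3 go.py 340 -340 215 0 405 -45 215 -10 405 -45 145 -10
```

```text
t 0.1 p [ 148.4 -606.9  214.1] rot [-179.9   -0.    13.7] F [ 0.1 -0.7  0.8] M [0.07 0.02 0.01]
[ 249.5 -213.8   -0.6] [-0.05  0.   13.74]
[ 3.827e+02 -4.849e+02 -4.000e-01] [-5.000e-02  1.000e-02  2.374e+01]
[ 382.7 -484.8   69.6] [-5.000e-02  1.000e-02  2.374e+01]
```

```bash
python3 -m handwheel '[[60,31,-27,0,0,0,2],[60,62,-54,0,0,0,4],[60,94,-80,0,0,0,6],[60,125,-107,0,0,0,7.5],[60,156,-134,0,0,0,9],[60,187,-160,0,0,0,11],[60,218,-187,0,0,0,12.5],[60,250,-214,0,0,0,13.7]]' && python3 go.py 405 -45 215 -10
```

```text
t: 0.77
eef_pos: [0.3409, -0.3382, 0.2146]
tool_rot: [-180.0, 0.0, -0.1]
ft_force: [1.6, 0.0, 1.8]
gripper_width: 0.06
grip_force: 0.0
t 0.77 p [ 340.9 -338.2  214.6] rot [-1.8e+02  0.0e+00 -1.0e-01] F [1.6 0.  1.8] M [ 0.05 -0.01 -0.04]
[  63.7 -293.3   -0.4] [-0.    0.01  9.94]
```

```bash
python3 -m handwheel '[[60,10,-37,0,0,0,1.5],[60,20,-74,0,0,0,3],[60,28,-111,0,0,0,4.5],[60,36,-148,0,0,0,6],[60,44,-185,0,0,0,7.5],[60,51,-222,0,0,0,9],[60,58,-259,0,0,0,10],[60,64,-293,0,0,0,10]]' && python3 -m handwheel '[[60,0,0,20,0,0,0],[60,0,0,40,0,0,0],[60,0,0,60,0,0,0],[60,0,0,69,0,0,0],[60,0,0,69,0,0,0]]' && python3 - <<'E'
from h import *
for n in('wrist','top','side'): shot(n,f'pics/{n}1.png')
t=cv2.imread('pics/top1.png')[140:290,180:380]; s=cv2.imread('pics/side1.png')[130:280,175:375]
w=cv2.imread('pics/wrist1.png')
cv2.imwrite('pics/c1.png',np.vstack([np.hstack([cv2.resize(t,(400,300)),cv2.resize(s,(400,300))]),np.hstack([cv2.resize(w,(400,300)),np.zeros((300,400,3),'u1')])]))
E
python3 go.py 415 -46 145 -10
```

```text
t: 1.43
eef_pos: [0.404, -0.045, 0.2146]
tool_rot: [-180.0, -0.0, -10.0]
ft_force: [0.7, -0.3, -0.7]
gripper_width: 0.0601
grip_force: 0.0
t: 1.85
eef_pos: [0.4033, -0.0466, 0.144]
tool_rot: [-180.0, 0.2, -9.9]
ft_force: [0.4, -0.6, 0.1]
gripper_width: 0.0599
grip_force: 0.0
wrist ['fx', 'fy', 'cx', 'cy', 'camera_from_world']
top ['fx', 'fy', 'cx', 'cy', 'camera_from_world']
side ['fx', 'fy', 'cx', 'cy', 'camera_from_world']
t 2.0 p [404.4 -47.1 146.1] rot [180.  -0. -10.] F [-0.4  0.8  0.3] M [ 0.03 -0.01 -0.04]
[10.2 -2.9  1.1] [ 0.01 -0.02  0.03]
```

View pics/c1.png

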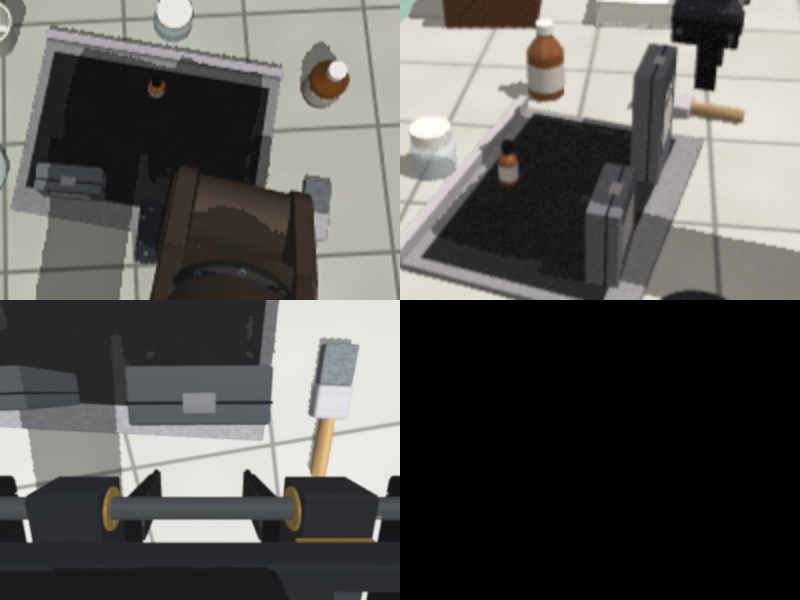

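The wrist view shows the fingers centred on the box (box columns 127–271, tips around 201) and parallel to it. The approach is good, so I advance gently to contact.

```bash
python3 -m handwheel '[[60,6,0,0,0,0,0],[60,12,0,0,0,0,0],[60,17,0,0,0,0,0],[60,22,0,0,0,0,0],[60,27,0,0,0,0,0],[60,32,0,0,0,0,0],[60,36,0,0,0,0,0],[60,40,0,0,0,0,0]]' && python3 -m handwheel '[[60,4,0,0,0,0,0],[60,8,0,0,0,0,0],[60,12,0,0,0,0,0],[60,16,0,0,0,0,0],[60,16,0,0,0,0,0]]' && python3 - <<'E'
from h import *
for n in('wrist','side'): shot(n,f'pics/{n}2.png')
s=cv2.imread('pics/side2.png')[130:280,175:375]
w=cv2.imread('pics/wrist2.png')
cv2.imwrite('pics/c2.png',np.hstack([cv2.resize(w,(400,300)),cv2.resize(s,(400,300))]))
E
```

```text
t: 2.67
eef_pos: [0.4439, -0.054, 0.1456]
tool_rot: [180.0, 0.0, -10.0]
ft_force: [0.1, -0.1, 0.2]
gripper_width: 0.06
grip_force: 0.3
t: 3.08
eef_pos: [0.4601, -0.0569, 0.1456]
tool_rot: [180.0, -0.0, -10.0]
ft_force: [0.2, -0.1, 0.3]
gripper_width: 0.0597
grip_force: 0.0
wrist ['fx', 'fy', 'cx', 'cy', 'camera_from_world']
side ['fx', 'fy', 'cx', 'cy', 'camera_from_world']
```

View pics/c2.png

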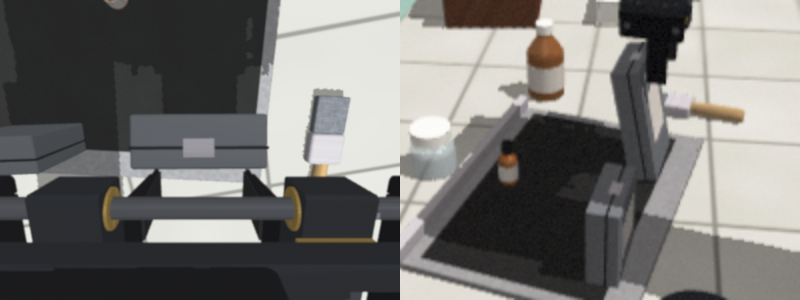

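The box is in contact and leaning about 8°, with its foot staying put. I continue.

```bash
python3 -m handwheel '[[60,4,0,0,0,0,0],[60,8,0,0,0,0,0],[60,12,0,0,0,0,0],[60,16,0,0,0,0,0],[60,20,0,0,0,0,0],[60,24,0,0,0,0,0],[60,26,0,0,0,0,0],[60,26,0,0,0,0,0]]' && python3 -m handwheel '[[60,-10,0,0,0,0,0],[60,-30,0,0,0,0,0],[60,-50,0,0,0,0,0],[60,-60,0,0,0,0,0],[60,-64,0,0,0,0,0],[60,-64,0,0,0,0,0]]' && python3 - <<'E'
from h import *
for n in('wrist','side','top'): shot(n,f'pics/{n}3.png')
s=cv2.imread('pics/side3.png')[145:285,175:335]
w=cv2.imread('pics/wrist3.png')
cv2.imwrite('pics/c3.png',np.vstack([np.hstack([cv2.resize(w,(400,300)),np.zeros((300,400,3),'u1')]),np.zeros((1,800,3),'u1')]))
W=np.zeros((590,800,3),'u1'); W[:300,:400]=cv2.resize(w,(400,300)); W[:280,410:730]=cv2.resize(s,(320,280)); 
cv2.imwrite('pics/c3.png',W[:300])
E
python3 go.py
```

```text
t: 3.85
eef_pos: [0.4853, -0.0613, 0.1455]
tool_rot: [180.0, -0.0, -10.0]
ft_force: [-0.4, -0.1, -0.5]
gripper_width: 0.06
grip_force: 0.0
t: 4.35
eef_pos: [0.4214, -0.05, 0.1459]
tool_rot: [180.0, -0.0, -10.0]
ft_force: [0.4, 1.0, 0.7]
gripper_width: 0.0597
grip_force: 0.0
wrist ['fx', 'fy', 'cx', 'cy', 'camera_from_world']
side ['fx', 'fy', 'cx', 'cy', 'camera_from_world']
top ['fx', 'fy', 'cx', 'cy', 'camera_from_world']
t 4.5 p [422.7 -50.3 145.7] rot [ 1.8e+02 -1.0e-01 -1.0e+01] F [ 0.9 -0.3 -0.4] M [-0.02 -0.02  0.06]
```

View pics/c3.png

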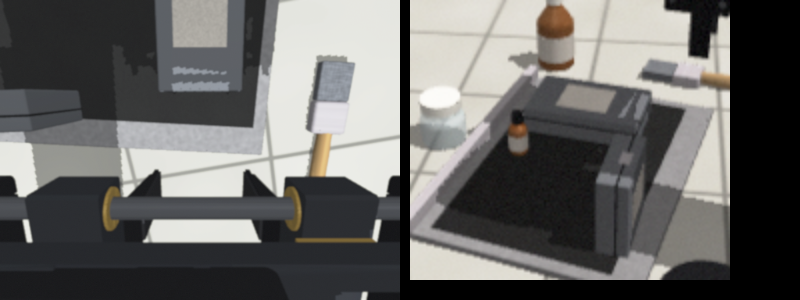

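The box lies lid up, with the label showing. In the wrist view its foot end runs from (158,90) to (243,91). I measure its pose from the full-resolution wrist picture.

```bash
python3 - <<'E'
import cv2,numpy as np
w=cv2.imread('pics/wrist3.png')[0:200,150:350]; t=cv2.imread('pics/top3.png')[150:250,200:330]
W=np.zeros((600,800,3),'u1'); W[:600,:600]=cv2.resize(cv2.convertScaleAbs(w,alpha=1.5,beta=20),(600,600),interpolation=cv2.INTER_CUBIC)
W[:154,600:]=cv2.resize(t,(200,154)); cv2.imwrite('pics/c4.png',W)
E
```

```text
(no output)
```

View pics/c4.png

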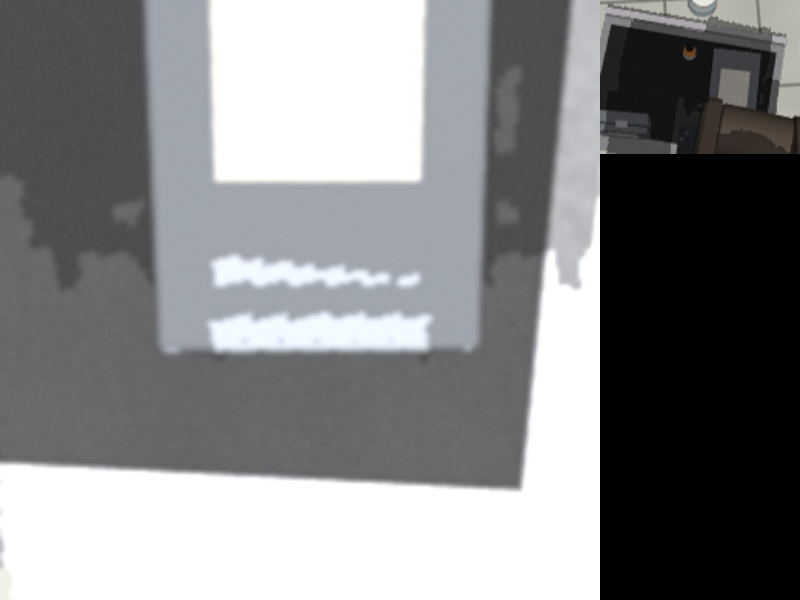

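In the wrist crop the foot-end lid edge runs from (160,350) to (478,348), and the box's side edges reach (147,0) and (491,0). The near rubber edge runs from (0,461) to (521,488).

```bash
python3 - <<'E'
from h import *
c=load('pics/wrist3.png'); P=lambda X,Y,z:onz(c,150+(X+.5)/3-.5,(Y+.5)/3-.5,z)*1000
L=[P(160,350,.046),P(478,348,.046),P(491,0,.046),P(147,0,.046),P(0,461,.01),P(521,488,.01)]
for p in L: print(p.round(1))
a=lambda p,q:np.degrees(np.arctan2(q[1]-p[1],q[0]-p[0]))
print('foot',a(L[1],L[0])-90,np.linalg.norm(L[0]-L[1]),'sides',a(L[0],L[3]),a(L[1],L[2]),'tray',a(L[5],L[4])-90)
m=(L[0]+L[1])/2; th=np.radians(-12.8); ex=np.array([np.cos(th),np.sin(th)]); ey=np.array([-ex[1],ex[0]])
print('foot mid',m,'tray coords rel rail',(m[:2]-[689.3,-7])@ex,(m[:2]-[689.3,-7])@ey)
E
python3 go.py 422 -50 60 -12.8 422 -50 28 -12.8
```

```text
[497.1 -15.8  46. ]
[ 482.4 -103.2   46. ]
[ 567.8 -118.2   46. ]
[583.  -31.1  46. ]
[473.3  48.8  10. ]
[ 435.5 -116.7   10. ]
foot -9.563034101120437 88.57616539957739 sides -10.076531385553043 -9.945747342651178 tray -12.880993804943273
foot mid [489.77928672 -59.51088798  46.        ] tray coords rel rail -182.92878638047185 -95.40947278243016
t 4.5 p [422.7 -50.3 145.7] rot [ 1.8e+02 -1.0e-01 -1.0e+01] F [ 0.9 -0.3 -0.4] M [-0.02 -0.02  0.06]
[-0.9 -0.2 85.7] [ 0.01 -0.05  2.84]
[ -0.9  -0.2 117.7] [ 0.01 -0.05  2.84]
```

The box yaw is -9.9°, the tray is at -12.8°, and the top end is about 33 mm short of the rail. I lower the fingers behind the foot end, squared to the tray.

```bash
python3 -m handwheel '[[60,0,-2,25,0,0,1],[60,0,-4,55,0,0,2],[60,0,-6,85,0,0,2.8],[60,0,-6,105,0,0,2.8],[60,0,-6,115,0,0,2.8],[60,0,-6,119,0,0,2.8],[60,0,-6,119,0,0,2.8]]' && python3 -m handwheel '[[60,10,0,0,0,0,0],[60,20,0,0,0,0,0],[60,30,0,0,0,0,0],[60,38,0,0,0,0,0],[60,44,0,0,0,0,0],[60,48,0,0,0,0,0],[60,51,0,0,0,0,0],[60,54,0,0,0,0,0]]' && python3 -m handwheel '[[60,3,0,0,0,0,0],[60,6,0,0,0,0,0],[60,9,0,0,0,0,0],[60,12,0,0,0,0,0],[60,14,0,0,0,0,0],[60,16,0,0,0,0,0],[60,18,0,0,0,0,0],[60,20,0,0,0,0,0]]'; python3 go.py; python3 - <<'E'
from h import *
w=shot('wrist','pics/w5.png'); cv2.imwrite('pics/w5c.png',cv2.convertScaleAbs(cv2.imread('pics/w5.png'),alpha=1.5,beta=20))
E
```

```text
t: 5.08
eef_pos: [0.4231, -0.0443, 0.0257]
tool_rot: [180.0, 0.1, -12.8]
ft_force: [0.1, -0.9, 0.8]
gripper_width: 0.06
grip_force: 0.0
t: 5.75
eef_pos: [0.4757, -0.0561, 0.0266]
tool_rot: [180.0, 0.0, -12.8]
ft_force: [-3.9, 2.2, 1.8]
gripper_width: 0.0599
grip_force: 2.0
t: 6.42
eef_pos: [0.4952, -0.0606, 0.0266]
tool_rot: [180.0, 0.0, -12.8]
ft_force: [-2.2, -0.1, -0.1]
gripper_width: 0.0598
grip_force: 1.0
t 6.42 p [495.2 -60.6  26.6] rot [180.    0.  -12.8] F [-2.2 -0.1 -0.1] M [ 0.05  0.4  -0.01]
wrist ['fx', 'fy', 'cx', 'cy', 'camera_from_world']
```

View pics/w5c.png

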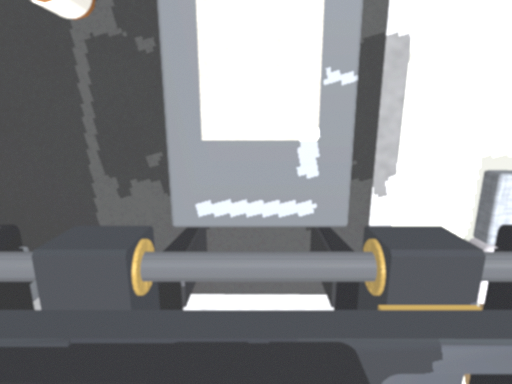

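Both fingers are on the foot end, the box is square to the tool, and the force is about 2 N. About 17 mm remain.

```bash
python3 -m handwheel '[[60,2,0,0,0,0,0],[60,4,0,0,0,0,0],[60,6,0,0,0,0,0],[60,8,0,0,0,0,0],[60,9.5,0,0,0,0,0],[60,11,0,0,0,0,0],[60,12,0,0,0,0,0],[60,13,0,0,0,0,0]]' && python3 -m handwheel '[[60,1,0,0,0,0,0],[60,2,0,0,0,0,0],[60,2,0,0,0,0,0]]' && python3 -m handwheel '[[60,1,0,0,0,0,0],[60,2,0,0,0,0,0],[60,2,0,0,0,0,0]]'
```

```text
t: 7.13
eef_pos: [0.5079, -0.0635, 0.0266]
tool_rot: [180.0, 0.0, -12.8]
ft_force: [-2.5, 0.4, -1.1]
gripper_width: 0.0595
grip_force: 1.0
t: 7.38
eef_pos: [0.51, -0.0639, 0.0266]
tool_rot: [180.0, -0.0, -12.8]
ft_force: [-0.7, 0.1, -0.3]
gripper_width: 0.0599
grip_force: 0.3
t: 7.63
eef_pos: [0.5106, -0.064, 0.0266]
tool_rot: [180.0, 0.2, -12.8]
ft_force: [-6.7, 1.2, 4.4]
gripper_width: 0.06
grip_force: 3.4
```

```bash
python3 -m handwheel '[[60,1,0,0,0,0,0],[60,1,0,0,0,0,0]]' && python3 -m handwheel '[[60,1,0,0,0,0,0],[60,1,0,0,0,0,0]]'; python3 go.py; python3 -m handwheel '[[60,1,0,0,0,0,0],[60,1,0,0,0,0,0]]'; python3 go.py
```

```text
t: 7.8
eef_pos: [0.5106, -0.064, 0.0266]
tool_rot: [180.0, 0.3, -12.8]
ft_force: [-10.2, 2.2, 7.2]
gripper_width: 0.0601
grip_force: 5.4
t: 7.97
eef_pos: [0.5106, -0.064, 0.0265]
tool_rot: [-180.0, 0.4, -12.8]
ft_force: [-14.3, 2.8, 10.3]
gripper_width: 0.0602
grip_force: 7.4
t 7.97 p [510.6 -64.   26.5] rot [-180.     0.4  -12.8] F [-14.3   2.8  10.3] M [ 0.44  2.45 -0.08]
t: 8.13
eef_pos: [0.5106, -0.0639, 0.0264]
tool_rot: [-180.0, 0.5, -12.8]
ft_force: [-18.0, 3.9, 13.2]
gripper_width: 0.0601
grip_force: 9.4
t 8.13 p [510.6 -63.9  26.4] rot [-180.     0.5  -12.8] F [-18.    3.9  13.2] M [ 0.48  3.17 -0.13]
```

The force climbs to 18 N with no motion, so the box is against the rail at the expected spot. I back off, rise clear and inspect.

```bash
python3 -m handwheel '[[60,-3,0,0,0,0,0],[60,-6,0,0,0,0,0],[60,-12,0,0,0,0,0],[60,-25,0,0,0,0,0],[60,-45,0,0,0,0,0],[60,-60,0,0,0,0,0]]' && python3 -m handwheel '[[60,0,0,-30,0,0,0],[60,0,0,-65,0,0,0],[60,0,0,-105,0,0,0],[60,0,0,-145,0,0,0],[60,0,0,-175,0,0,0],[60,0,0,-190,0,0,0]]' && python3 -m handwheel '[[60,0,35,0,0,0,0],[60,0,75,0,0,0,0],[60,0,115,0,0,0,0],[60,0,155,0,0,0,0],[60,0,195,0,0,0,0],[60,0,235,0,0,0,0],[60,0,270,0,0,0,0],[60,0,280,0,0,0,0]]'; python3 - <<'E'
from h import *
shot('top','pics/t6.png');shot('side','pics/s6.png')
t=cv2.imread('pics/t6.png')[145:275,182:332]; s=cv2.imread('pics/s6.png')[145:285,175:335]
W=np.zeros((600,800,3),'u1')
a=cv2.resize(cv2.convertScaleAbs(t[0:100,50:],alpha=1.6,beta=20),(600,600),interpolation=cv2.INTER_CUBIC); W[:,:600]=a
W[:175,600:]=cv2.resize(s,(200,175));W[200:373,600:]=cv2.resize(t,(200,173)); cv2.imwrite('pics/c6.png',W)
E
```

```text
t: 8.63
eef_pos: [0.4551, -0.0515, 0.0266]
tool_rot: [180.0, -0.0, -12.8]
ft_force: [0.7, 0.1, -0.3]
gripper_width: 0.0602
grip_force: 0.0
t: 9.13
eef_pos: [0.457, -0.0519, 0.2206]
tool_rot: [180.0, -0.4, -12.8]
ft_force: [-0.3, 0.1, -0.3]
gripper_width: 0.0602
grip_force: 0.0
t: 9.8
eef_pos: [0.3933, -0.329, 0.2166]
tool_rot: [179.9, -0.1, -12.9]
ft_force: [-0.7, -0.6, -0.3]
gripper_width: 0.0599
grip_force: 0.0
top ['fx', 'fy', 'cx', 'cy', 'camera_from_world']
side ['fx', 'fy', 'cx', 'cy', 'camera_from_world']
```

View pics/c6.png

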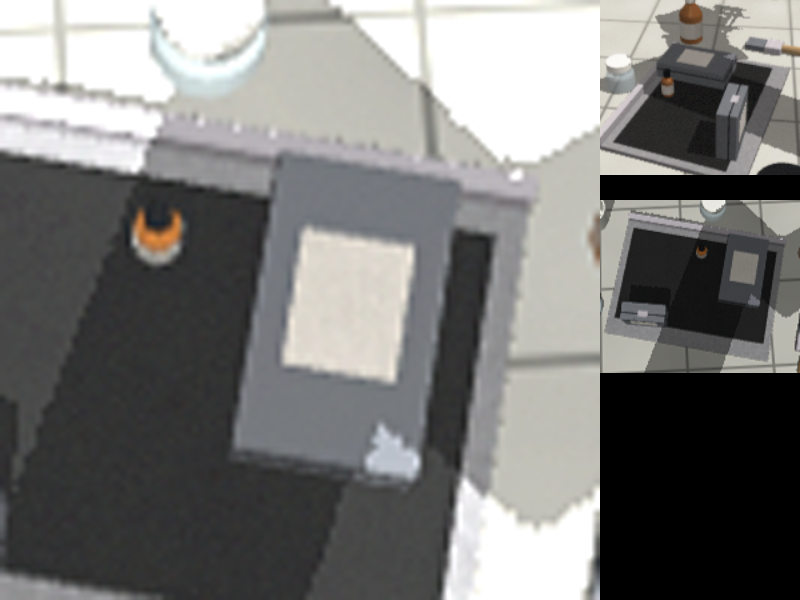

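The crop shows the box lid up with its far end against the rail, corners at (280,153), (460,182), (416,478) and (233,452). The oil bottle and short box are undisturbed. I check squareness in numbers.

```bash
python3 - <<'E'
from h import *
c=load('pics/t6.png'); P=lambda X,Y,z:onz(c,232+(X+.5)/6-.5,145+(Y+.5)/6-.5,z)*1000
L=[P(280,153,.046),P(460,182,.046),P(416,478,.046),P(233,452,.046)]
a=lambda p,q:np.degrees(np.arctan2(q[1]-p[1],q[0]-p[0]))
print('yaw',a(L[1],L[0])-90,a(L[2],L[3])-90,a(L[3],L[0]),a(L[2],L[1]))
ex=np.array([np.cos(np.radians(-12.8)),np.sin(np.radians(-12.8))])
for p in L: print(p.round(1),((p[:2]-[689.3,-7])@ex).round(1))
E
python3 go.py
```

```text
yaw -12.509910879615717 -11.166024800673085 -12.40598071196199 -12.954261322517327
[675.  -56.6  46. ] -2.9
[ 655.7 -143.6   46. ] -2.5
[ 511.4 -110.4   46. ] -150.5
[528.4 -24.4  46. ] -153.0
t 9.9 p [ 393.7 -326.4  216.4] rot [180.   -0.  -12.9] F [0.9 0.7 0.5] M [0.03 0.06 0.01]
```

The box yaw averages about -12.3°, against -12.8° for the tray. The far corners sit evenly on the rail face (-2.9 and -2.5 mm, both within pixel error), and the hard stop confirmed contact. I hand it in.

```bash
python3 -c "
from plant import order; print(order.finish_job())"
```

```text
the job is handed in; nothing more can be done
None
```

I tipped the tall box over so it lies lid up and pushed it flush and square against the rail, as far as the pictures and a hard stop at 18 N can show; the short box was left standing, nothing else looked disturbed, and the job was handed in at about 10 s on the robot's clock.

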